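# Load a wooden ring on the borer's feed jig and index it four clicks

### The job

Lift the wide wooden ring up off its post and set it down, without dropping it, flat over the round pin of the feed carriage, and let go of it. Then take the feed lever by its upright black grip and draw it from its rest position four clicks and no further, feeling for each click, so that the ring is fed towards the drill bit. The lever springs back if released, so finish while still holding it in the fourth click; leave the narrow sleeve and the other things on the bench alone.

Things in the scene. Friction and masses are not known exactly. Their poses are not given: they have to be found in the camera images.
- ring_stand: Fixed wooden stand, base 100 (x) x 190 (y) x 15 mm, origin at the centre of its underside on the bench. Posts at y = -55 and +55 mm: a 34 mm thick shoulder up to 50 mm above the bench, then a 16 mm post up to 95 mm. The ring hangs on one, the sleeve on the other; which varies. Grip the ring from above across its diameter, fingers closing along the stand's x.
- ring_center (a point): Centre (half-way up, on the axis) of the wide wooden ring: 64 mm outer diameter, 30 mm bore, 24 mm high, about 70 g (50 to 100), axis z upright. It starts resting on a post's shoulder, centre 62 mm above the bench; it must rise 45 mm to clear the post.
- ring: The same wide ring; origin at the centre of its underside.
- sleeve_center (a point): Centre of the narrow wooden sleeve on the other post: 42 mm outer diameter, 24 mm bore, 36 mm high. A bystander.
- feed_jig: Fixed green base plate, 15 mm thick, of a small horizontal borer; origin on the bench; +x is the feed direction, towards the bit. The plate spans x -110 to +290, y -100 to +120 mm in its frame. On it, along x at y = +80 mm: the drill bit, chuck and motor (76 mm thick, from x = +141 mm, top 100 mm above the bench). Turned about the vertical by up to 0.25 rad.
- nest (a point): Centre of the round seat for the ring on the feed carriage: 48 mm across, 50 mm above the bench, with an upright pin 22 mm thick and 16 mm tall that enters the bore. Ring seated: its centre 12 mm above this point. Lever at rest: at x = -20, y = +80 mm in the jig's frame; moves along the jig's +x, 10 mm a click. The carriage around the seat is only 30 mm above the bench: room for fingers.
- bit_tip (a point): Tip of the fixed 8 mm drill bit, 62 mm above the bench, pointing to the jig's -x, 84 mm from the resting nest; a 32 mm thick chuck begins 35 mm behind it.
- feed_lever (a joint): Angle of the feed lever, rad: 0 at rest on its stop, growing as it is drawn, clockwise from above, about a vertical axis. Notches (clicks) at 0.2, 0.4, 0.6, 0.8 (the fourth), 1.0, 1.2, with crests half-way between. A return spring, stronger than the notches, always pulls it back to 0.
- lever_axis (a point): Point on the vertical turning axis of the lever, at the height of grip_center. The pull felt at the grip, along its arc: up to 8 to 14 N on leaving a notch, giving way suddenly by 3 N or more (a click begins), then falling on past the crest to some 1 to 3 N as the pawl drops into the next notch, where it rises steeply again; the return spring alone makes 4 to 6 N.
- grip_center (a point): Point on the axis of the lever's upright round black grip at the height to grip, 85 mm above the bench. The grip is 24 mm thick, from 50 to 107 mm above the bench, on the end of the flat lever arm (20 mm wide), 120 mm from the lever's axis. At rest the arm points 50 degrees clockwise (from above) from the jig's +x; drawing the lever brings the grip towards the robot.
- lever_grip: The upright black grip of the lever, which turns freely on its pin; origin at the centre of its underside, 50 mm above the bench.
- glue_tin: Tin, 72 mm across, 100 mm high, origin under its centre. A bystander.
- offcut: Wooden offcut 120 x 50 x 22 mm, origin under its centre. A bystander.
Things that resemble listed ones, but are neither listed nor needed, are in the scene too. Leave any pink or purple look-alike of the ring alone.

How it is judged (in metres and radians):
On the way, in this order (a step that is already met when the one before it is completed fails the run):
1. the ring is lifted up off its post, in the fingers (height (world z) of ring_center above 0.112 m and contact force between the fingers and ring above 0.5 N), for 0.1 s.
2. the ring lies flat over the pin of the carriage, let go, with the lever still at rest (horizontal distance between ring_center and nest below 0.008 m and z of ring_center in the frame of nest between 0.008 and 0.016 m and angle between ring_center's own z axis and vertical below 0.1 rad and contact force between the fingers and ring below 0.1 N and value of joint feed_lever below 0.08 rad and linear speed of ring below 0.03 m/s), for 0.3 s.
3. the lever is held by its grip in the fourth click (value of joint feed_lever between 0.72 and 0.88 rad and contact force between the fingers and lever_grip above 1 N), for 0.5 s.
At the end, for the whole second after the job is handed in: The ring lies flat (within 0.1 rad) on the carriage's seat over its pin (within 8 mm of its centre, 8 to 16 mm above nest), not touched by the fingers, and the fingers hold the lever by its grip (contact force over 1 N) at rest in the fourth click (joint 0.72 to 0.88 rad) (all of step 3 and horizontal distance between ring_center and nest below 0.008 m and z of ring_center in the frame of nest between 0.008 and 0.016 m and angle between ring_center's own z axis and vertical below 0.1 rad and contact force between the fingers and ring below 0.1 N and velocity of joint feed_lever between -0.1 and 0.1 rad/s and linear speed of ring below 0.05 m/s); the arm keeps its last pose, push and grip.
It fails at once if the lever was drawn past the fourth click (beyond 0.93 rad) (value of joint feed_lever above 0.93 rad).
It fails at once if the ring was dropped (over 0.5 m/s out of the fingers) (linear speed of ring above 0.5 m/s and contact force between the fingers and ring below 0.1 N).
It fails at once if a bystander (sleeve, glue tin or offcut) was moved more than 25 mm (distance of any of sleeve_center, glue_tin, offcut from where it was at the start of the episode above 0.025 m).
It also fails if it takes over 70 s, if anything falls off the work surface, if the arm or the gripper's body presses on something with over 40 N, if the wrist force passes 120 N, or if a joint passes its speed limit or range.

### The arm

A 6-joint arm with a two-finger parallel gripper is mounted at the origin on the work surface. World frame = base frame: x ahead of the robot, y to its left, z up, the work surface at z = 0. Lengths are in m, angles in degrees, forces in N, time in s.
With the tool pointing down it reaches from about 0.375 to 0.9 m from the base axis. Payload 3.1 kg.
Tool frame: the origin (TCP) lies at the very end of the fingers, on their centre line; the grasp point (between the pads) lies bot.grip_point_offset behind it (bot.grip_point_offset is the distance from the TCP to the grasp point, in m); z points along the fingers, y is the line along which they close (so a half turn about z gives the same grasp; the last joint's range is limited). The gripper opens to 87 mm and grips with 3 to 60 N. Pads are 19 mm wide; open, the fingers measure 117 mm over their backs; the gripper's body (75 mm by 190 mm) begins 51 mm behind the grasp point.
Start: joints at [-10.227, 30.224, 82.088, -0, 67.689, -10.227], TCP at [0.625, 0, 0.223] pointing down, gripper open.
Joint ranges: [-176.69, 176.69], [-43.24, 126.21], [12.49, 139.97], [-82, 262], [0, 151.66], [-163.58, 163.58]. Speed limits (degrees/s): [159.86, 159.86, 180, 180, 180, 180].

### API

Orientations are given as a 3x3 rotation matrix whose columns are the frame's x, y, z axes.
In Python, from rig import bot, viewer, ticket gives the robot as it stands.
- The arm moves only by the tool servo_tool, never from a script. Its argument "targets" is a list of rows, each an object with "offset": the shift along the tool's x, y, z in m, a list of three; "dr": the turn, a rotation vector about the tool's x, y, z in degrees, a list of three. In form: [{"offset": [x, y, z], "dr": [ax, ay, az]}, ...]. A call has 1 to 20 rows; each row is the pose to reach, as a shift and turn from the pose commanded when the call began, along the tool's axes at that moment; what a row does not reach only later rows make up. A row lasts 1/12 s, in which the tool goes at most 41.7 mm and 7.16 degrees, less where a joint would pass 70% of its speed; a pose out of reach is approached as far as the arm can. A call with a gripper value outside its range is refused whole. "gripper" is the gripper command: -1 is fully open, 1 is shut, values between are in proportion, set as the call begins (left out, the last holds). The fingers move at their own pace and stop on an object; the grip force is fixed at half the most. Time passes only in rows, so rows that repeat a pose let the fingers close. It gives the time, the measured TCP pose, the force, the opening and the grip force at its end, in the units of the state.
- bot.read_state(): the state, without advancing time (a new reading comes with each control period).
- viewer.capture(name): name is "scene" or "side" or "wrist"; returns a dict with "color" (420x560x3 uint8, red, green, blue), "camera_matrix" (3x3 intrinsics, pixels), "R" (3x3) and "t" (3): a world point X has camera coordinates R X + t. Camera axes: x right, y down, z forward; pixel columns grow to the right and rows downward; lengths in m; the calibration is good to about 2 mm. A picture is of the moment at which its call begins. There is no depth.
- ticket.hand_in(): hands the job in; it is judged then, once.
The state is a dict: "time_s": time; "joint_positions": joint angles; "qvel": joint speeds; "tau": joint torques, N m; "position": TCP position; "tcp_rot": TCP orientation; "force": force on the tool from outside, world axes, zero at the start; "moment": the same for the moment, N m; "opening": opening from 0.0 (shut) to 1.0 (fully open); "grasp_force": force on a finger pad.
Only numpy, scipy, OpenCV 4.12 (cv2) and the standard library are available. Lean on these libraries where they do the work, as an engineer would, in place of code of your own. Each camera call takes 0.05 s, during which the arm holds its last target. There are 200 camera calls.

## Working session

There is one attempt and no reset: what is moved stays moved. The work goes in short steps, Python scripts to look and compute and a tool call to move; the robot and the scene stay as the last step left them, time stands still between calls to the robot, and variables do not carry over. Pictures are saved under pics/ and viewed, at most 10 in all, crops included, and the job is handed in when it is done.

Besides the shell and the picture viewer there is one more tool, called after "Call:" as name(argument=value, ...) on one line, values as JSON. servo_tool: Moves the arm, as the interface text tells. Its arguments: {"type":"object","properties":{"targets":{"type":"array"},"gripper":{"type":"number"}},"required":["targets"]}

```bash
ls; mkdir -p pics
python3 - <<'E'
from rig import bot, viewer
import cv2,pickle
s=bot.read_state();print(s,bot.grip_point_offset)
d={}
for n in("scene","side","wrist"):
    c=viewer.capture(n);d[n]=c;cv2.imwrite(f"pics/{n}0.png",c["color"][:,:,::-1]);print(n,c["camera_matrix"],c["R"],c["t"])
pickle.dump(d,open("d0.pkl","wb"))
E
```

```text
pics
{'time_s': 0.0, 'joint_positions': array([-1.02277169e+01,  3.02783286e+01,  8.21577182e+01, -1.36327210e-03,
        6.76900975e+01, -1.02272523e+01]), 'qvel': array([-0.13416918, -0.04604799, -0.06141205,  0.01604203,  0.00631592,
        0.03206078]), 'tau': array([-5.45745443e-04, -4.40045428e+01, -1.76593530e+01,  6.32597599e-02,
        5.83207863e-02, -1.53719384e-04]), 'position': array([6.24248592e-01, 1.53621728e-04, 2.21571096e-01]), 'tcp_rot': array([[-5.46616656e-07,  9.99997644e-01, -2.17055434e-03],
       [ 9.99999932e-01,  1.34811985e-06,  3.69260536e-04],
       [ 3.69262593e-04, -2.17055399e-03, -9.99997576e-01]]), 'force': array([-0.16940441, -0.89914761, -0.24377495]), 'moment': array([ 0.06244529,  0.02502329, -0.01613454]), 'grasp_force': 0.0, 'opening': 1.0016450735004114} 0.0187
scene [[380.55980831   0.         283.30775727]
 [  0.         380.55980831 207.95073922]
 [  0.           0.           1.        ]] [[-0.56064649  0.82778749 -0.02105687]
 [ 0.49043564  0.31145967 -0.81391999]
 [-0.66719442 -0.46664842 -0.58059526]] [ 0.29362797 -0.20397726  1.37160442]
side [[456.91910927   0.         280.36968008]
 [  0.         456.91910927 211.09113949]
 [  0.           0.           1.        ]] [[-0.99477926 -0.10131425 -0.01223274]
 [-0.06447384  0.71687264 -0.69421664]
 [ 0.07910335 -0.68980363 -0.71966215]] [0.55571401 0.08591355 1.45467434]
wrist [[300.65225435   0.         279.83201047]
 [  0.         300.65225435 206.99868294]
 [  0.           0.           1.        ]] [[ 9.99999327e-01  7.42369180e-04 -8.91138324e-04]
 [ 9.73729706e-04 -9.54787539e-01  2.97287416e-01]
 [-6.30150751e-04 -2.97288084e-01 -9.54787619e-01]] [-0.62540238 -0.03607363  0.39102046]
```

View pics/scene0.png

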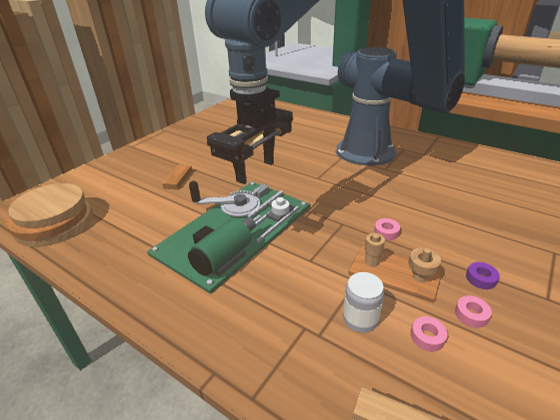

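View pics/side0.png

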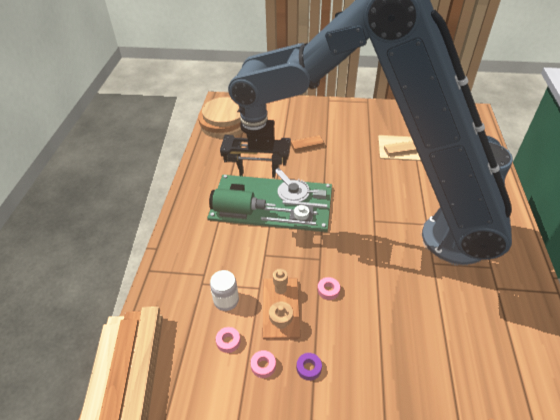

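The scene view shows the ring at about (425,262), sleeve (375,245), nest (280,206) and lever grip (194,190). In the side view the ring is at about (281,315), sleeve (280,275) and nest (302,212). The plate corners there are near (222,178), (333,182), (330,228) and (210,222).

```bash
cat > h.py <<'E'
import numpy as np, cv2, pickle
def ray(c,uv):
    d=c["R"].T@np.linalg.inv(c["camera_matrix"])@np.array([*uv,1.]);return -c["R"].T@c["t"],d
def onz(c,uv,z):
    o,d=ray(c,uv);return (o+d*(z-o[2])/d[2])
def tri(c1,p1,c2,p2):
    o1,d1=ray(c1,p1);o2,d2=ray(c2,p2)
    s=np.linalg.lstsq(np.c_[d1,-d2],o2-o1,rcond=None)[0]
    a,b=o1+d1*s[0],o2+d2*s[1];return (a+b)/2,np.linalg.norm(a-b)
def proj(c,X):
    p=c["camera_matrix"]@(c["R"]@np.array(X)+c["t"]);return p[:2]/p[2]
E
python3 - <<'E'
from h import *
np.set_printoptions(precision=4,suppress=True)
d=pickle.load(open("d0.pkl","rb"));S,D=d["scene"],d["side"]
for n,a,b in(("ring posttop",(427,250),(280,305)),("sleevepost top",(376,236),(280,271)),("nest",(281,201),(302,210))):print(n,*tri(S,a,D,b))
for n,uv,z in(("ring top",(281,313),.074),("nest",(302,211),.06),("c1",(222,178),.015),("c2",(333,182),.015),("c3",(330,228),.015),("c4",(210,222),.015)):print(n,onz(D,uv,z))
print("grip scene z.105",onz(S,(194,183),.105),"ring",onz(S,(425,257),.074),"nest",onz(S,(280,205),.06))
for n,c in(("scene",(slice(140,320),slice(140,460))),("side",(slice(150,360),slice(190,360)))):
    cv2.imwrite(f"pics/{n}c.png",cv2.resize(d[n]["color"][c][:,:,::-1],None,fx=2.5,fy=2.5,interpolation=3)[:600,:800])
E
```

```text
ring posttop [0.5225 0.3628 0.0979] 0.005913135053767602
sleevepost top [0.5336 0.2543 0.0955] 0.006783049469148196
nest [ 0.4906 -0.0278  0.0562] 0.0022629845022789515
ring top [0.5186 0.3682 0.074 ]
nest [ 0.4901 -0.0181  0.06  ]
c1 [ 0.7901 -0.2004  0.015 ]
c2 [ 0.3924 -0.2141  0.015 ]
c3 [0.3972 0.0063 0.015 ]
c4 [0.7884 0.0154 0.015 ]
grip scene z.105 [ 0.602  -0.2328  0.105 ] ring [0.5204 0.3646 0.074 ] nest [ 0.5109 -0.0177  0.06  ]
```

View pics/sidec.png

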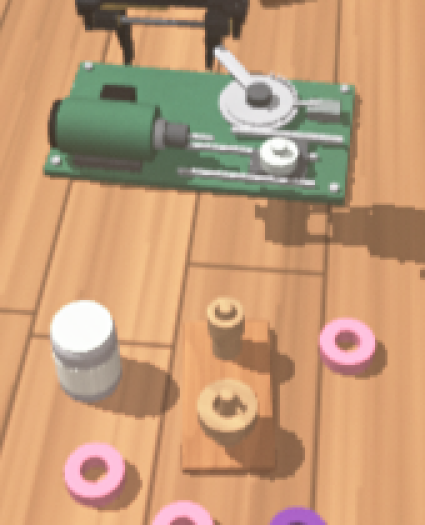

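The side crop shows the ring on the stand's near post, the sleeve on the other post, the nest and the lever hub. The ring is at about (0.521, 0.366), with stand yaw about +6°. Moving above it.

Call:
servo_tool(targets=[{"offset": [0.04,-0.011,0],"dr": [0,0,0]},{"offset": [0.08,-0.022,0],"dr": [0,0,-1]},{"offset": [0.12,-0.034,0],"dr": [0,0,-2]},{"offset": [0.16,-0.045,0],"dr": [0,0,-3]},{"offset": [0.2,-0.057,0],"dr": [0,0,-4]},{"offset": [0.24,-0.068,0],"dr": [0,0,-5]},{"offset": [0.28,-0.08,0],"dr": [0,0,-6]},{"offset": [0.32,-0.091,0],"dr": [0,0,-6]},{"offset": [0.35,-0.1,0],"dr": [0,0,-6]},{"offset": [0.366,-0.104,0],"dr": [0,0,-6]},{"offset": [0.366,-0.104,0],"dr": [0,0,-6]},{"offset": [0.366,-0.104,0],"dr": [0,0,-6]},{"offset": [0.366,-0.104,0],"dr": [0,0,-6]},{"offset": [0.366,-0.104,0],"dr": [0,0,-6]},{"offset": [0.366,-0.104,0],"dr": [0,0,-6]}], gripper=-1)

```text
time_s: 1.4
position: [0.5216, 0.3647, 0.2225]
tcp_rot: [[-0.103, 0.995, -0.0], [0.995, 0.103, -0.0], [-0.0, -0.0, -1.0]]
force: [-0.0, 0.2, 0.2]
opening: 1.002
grasp_force: 0.0
```

Run:
```python
from rig import bot, viewer
from h import *
s=bot.read_state();print(s["time_s"],s["position"],s["tcp_rot"].round(3))
d={}
for n in("scene","side","wrist"):
    d[n]=viewer.capture(n);cv2.imwrite(f"pics/{n}1.png",d[n]["color"][:,:,::-1])
d["s"]=s;pickle.dump(d,open("d1.pkl","wb"))
```

```text
1.4 [0.52155698 0.36465077 0.22250569] [[-0.103  0.995 -0.   ]
 [ 0.995  0.103 -0.   ]
 [-0.    -0.    -1.   ]]
```

View pics/wrist1.png

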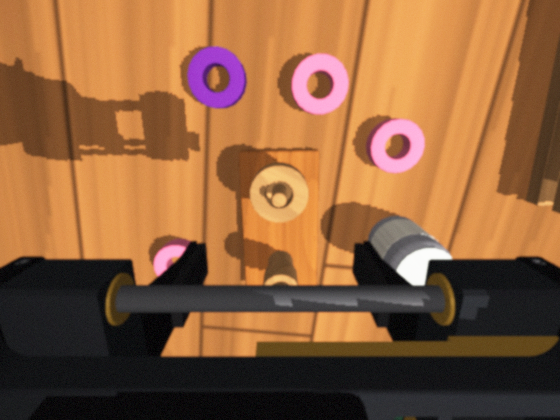

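The wrist view shows the ring top centred at about (279,193) on the stand, the purple and pink look-alikes apart from it, and the tin at (410,250). I'll fit the ring, stand edges and tin.

Run:
```python
from h import *
np.set_printoptions(precision=4,suppress=True)
d=pickle.load(open("d1.pkl","rb"));W=d["wrist"];im=W["color"]
hsv=cv2.cvtColor(im,cv2.COLOR_RGB2HSV)
print("ring/stand hsv",hsv[193,258],hsv[180,295],hsv[215,260],hsv[220,312],hsv[240,265])
ref=hsv[193,258].astype(int)
m=(abs(hsv.astype(int)-ref)<[5,35,50]).all(2).astype(np.uint8)
m[:155]=0;m[235:]=0;m[:,:240]=0;m[:,320:]=0
m=cv2.morphologyEx(m,cv2.MORPH_OPEN,np.ones((3,3)))
cs=max(cv2.findContours(m,0,1)[0],key=cv2.contourArea);h=cv2.convexHull(cs)
print(cv2.boundingRect(h),cv2.fitEllipse(h))
w=np.array([onz(W,p[0]+0.0,.074)[:2] for p in h]);(c,r)=cv2.minEnclosingCircle(w.astype(np.float32));print("ring",c,r, d["s"]["position"])
print("eyeball",onz(W,(279,193),.074),"post tip", onz(W,(279,199),.095))
e=[onz(W,p,.015) for p in((241,152),(318,150),(320,260),(246,270))];print("stand",np.array(e))
print("tin top",onz(W,(427,268),.1), onz(W,(455,265),.1))
v=cv2.resize(im[140:280,200:360][:,:,::-1],None,fx=4,fy=4);cv2.imwrite("pics/w1c.png",v)
```

```text
ring/stand hsv [ 17 135 233] [ 18 130 242] [ 16 146 237] [ 15 180 238] [ 14 187 228]
(250, 166, 59, 57) ((279.0046691894531, 193.91651916503906), (57.29948806762695, 59.6174430847168), 83.21702575683594)
ring (0.5222064256668091, 0.3644687831401825) 0.032558873295784 [0.5216 0.3647 0.2225]
eyeball [0.522  0.3658 0.074 ] post tip [0.5221 0.3651 0.095 ]
stand [[0.4721 0.397  0.015 ]
 [0.565  0.409  0.015 ]
 [0.5887 0.2625 0.015 ]
 [0.4895 0.2369 0.015 ]]
tin top [0.6855 0.3072 0.1   ] [0.714  0.3138 0.1   ]
```

View pics/w1c.png

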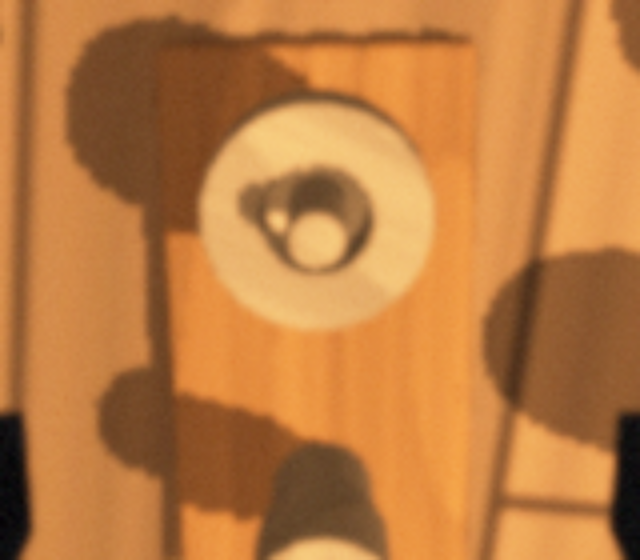

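The crop confirms the ring at (0.522, 0.3645), with the gripper centred and aligned with the stand. Descending.

Call:
servo_tool(targets=[{"offset": [0,0,0.03],"dr": [0,0,0]},{"offset": [0,0,0.06],"dr": [0,0,0]},{"offset": [0,0,0.09],"dr": [0,0,0]},{"offset": [0,0,0.11],"dr": [0,0,0]},{"offset": [0,0,0.13],"dr": [0,0,0]},{"offset": [0,0,0.145],"dr": [0,0,0]},{"offset": [0,0,0.16],"dr": [0,0,0]},{"offset": [0,0,0.17],"dr": [0,0,0]},{"offset": [0,0,0.179],"dr": [0,0,0]},{"offset": [0,0,0.179],"dr": [0,0,0]},{"offset": [0,0,0.179],"dr": [0,0,0]},{"offset": [0,0,0.179],"dr": [0,0,0]}])

```text
time_s: 2.55
position: [0.5217, 0.3663, 0.0444]
tcp_rot: [[-0.104, 0.995, 0.002], [0.995, 0.104, 0.001], [0.001, 0.002, -1.0]]
force: [0.4, 0.3, 0.1]
opening: 1.0
grasp_force: 0.0
```

Call:
servo_tool(targets=[{"offset": [0,0,0],"dr": [0,0,0]},{"offset": [0,0,0],"dr": [0,0,0]},{"offset": [0,0,0],"dr": [0,0,0]},{"offset": [0,0,0],"dr": [0,0,0]},{"offset": [0,0,0],"dr": [0,0,0]},{"offset": [0,0,0],"dr": [0,0,0]},{"offset": [0,0,0],"dr": [0,0,0]},{"offset": [0,0,0],"dr": [0,0,0]},{"offset": [0,0,0],"dr": [0,0,0]},{"offset": [0,0,0],"dr": [0,0,0]},{"offset": [0,0,0],"dr": [0,0,0]},{"offset": [0,0,0],"dr": [0,0,0]}], gripper=1)

```text
time_s: 3.55
position: [0.5211, 0.3661, 0.0439]
tcp_rot: [[-0.105, 0.995, 0.0], [0.995, 0.105, 0.0], [0.0, 0.0, -1.0]]
force: [-1.3, 0.3, 6.1]
opening: 0.723
grasp_force: 30.0
```

Call:
servo_tool(targets=[{"offset": [0,0,-0.005],"dr": [0,0,0]},{"offset": [0,0,-0.015],"dr": [0,0,0]},{"offset": [0,0,-0.025],"dr": [0,0,0]},{"offset": [0,0,-0.035],"dr": [0,0,0]},{"offset": [0,0,-0.045],"dr": [0,0,0]},{"offset": [0,0,-0.055],"dr": [0,0,0]},{"offset": [0,0,-0.07],"dr": [0,0,0]},{"offset": [0,0,-0.09],"dr": [0,0,0]},{"offset": [0,0,-0.11],"dr": [0,0,0]},{"offset": [0,0,-0.125],"dr": [0,0,0]},{"offset": [0,0,-0.135],"dr": [0,0,0]},{"offset": [0,0,-0.14],"dr": [0,0,0]},{"offset": [0,0,-0.14],"dr": [0,0,0]}])

```text
time_s: 4.63
position: [0.5216, 0.3663, 0.1851]
tcp_rot: [[-0.105, 0.995, 0.002], [0.995, 0.105, 0.001], [0.001, 0.003, -1.0]]
force: [0.8, 0.2, -0.5]
opening: 0.724
grasp_force: 30.0
```

Run:
```python
from rig import bot, viewer
from h import *
np.set_printoptions(precision=4,suppress=True)
s=bot.read_state();print(s["time_s"],s["position"],s["force"],s["opening"])
d={}
for n in("scene","side","wrist"):
    d[n]=viewer.capture(n);cv2.imwrite(f"pics/{n}2.png",d[n]["color"][:,:,::-1])
d["s"]=s;pickle.dump(d,open("d2.pkl","wb"))
# nest: bright unsaturated blob in both views
for n,(x0,y0,x1,y1) in(("scene",(262,188,300,225)),("side",(285,198,322,228))):
    im=d[n]["color"][y0:y1,x0:x1];cv2.imwrite(f"pics/n_{n}.png",cv2.resize(im[:,:,::-1],(390,390),interpolation=2))
a=cv2.imread("pics/n_scene.png");b=cv2.imread("pics/n_side.png");cv2.imwrite("pics/nest2.png",np.hstack([a,b]))
# plate corners from green in side
im=d["side"]["color"];hsv=cv2.cvtColor(im,cv2.COLOR_RGB2HSV)
m=cv2.inRange(hsv,(65,90,30),(90,255,255));m[:150]=0;m[240:]=0;m[:,:195]=0;m[:,345:]=0
c=np.vstack(cv2.findContours(m,0,2)[0]);h=cv2.convexHull(c)
q=cv2.approxPolyDP(h,4,True)[:,0];print(q)
print(np.array([onz(d["side"],p,.015) for p in q]))
```

```text
4.6333 [0.5216 0.3663 0.1851] [ 0.8376  0.1896 -0.4988] 0.724431944439964Traceback (most recent call last):
  File "<stdin>", line 16, in <module>
    return _nx.concatenate(arrs, 0, dtype=dtype, casting=casting)
           ~~~~~~~~~~~~~~~^^^^^^^^^^^^^^^^^^^^^^^^^^^^^^^^^^^^^^^
ValueError: need at least one array to concatenate
```

View pics/nest2.png

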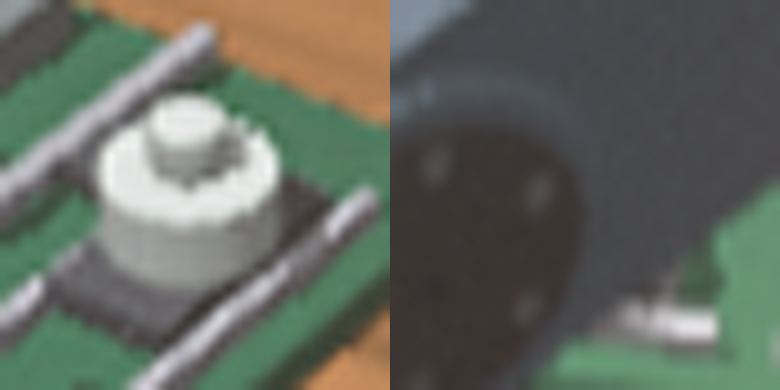

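Left half (scene view): pin top at about (280.2,199.6) and seat centre at (280.4,203.7). The arm blocks the side view now, so I'll use the first side picture.

Run:
```python
from h import *
np.set_printoptions(precision=4,suppress=True)
d=pickle.load(open("d0.pkl","rb"));S,D=d["scene"],d["side"]
print(onz(S,(280.7,200.1),.066),onz(S,(280.9,204.2),.05),onz(D,(301.6,208.4),.066),onz(D,(301.6,210.8),.05),tri(S,(280.2,199.6),D,(301.6,208.4)))
for n,roi in(("side",(195,150,345,240)),("scene",(140,170,320,290))):
    x0,y0,x1,y1=roi;hsv=cv2.cvtColor(d[n]["color"],cv2.COLOR_RGB2HSV)
    m=cv2.inRange(hsv,(60,80,25),(95,255,255));k=np.zeros_like(m);k[y0:y1,x0:x1]=m[y0:y1,x0:x1]
    h=cv2.convexHull(np.vstack(cv2.findContours(k,0,2)[0]));q=cv2.approxPolyDP(h,3,True)[:,0]
    print(n);[print(p,onz(d[n],p,.015)) for p in q]
```

```text
[ 0.4981 -0.024   0.066 ] [ 0.4949 -0.0261  0.05  ] [ 0.4919 -0.0237  0.066 ] [ 0.4919 -0.0285  0.05  ] (array([ 0.4921, -0.0294,  0.0614]), np.float64(0.0016517317719842205))
side
[281 181] [ 0.5769 -0.2031  0.015 ]
[278 205] [ 0.5749 -0.0824  0.015 ]
[215 191] [ 0.8016 -0.1312  0.015 ]
[222 178] [ 0.7901 -0.2004  0.015 ]
[228 176] [ 0.7704 -0.213   0.015 ]
scene
[307 204] [0.4133 0.0071 0.015 ]
[209 289] [ 0.8041 -0.0053  0.015 ]
[148 252] [ 0.7969 -0.2146  0.015 ]
[249 184] [ 0.4168 -0.2003  0.015 ]
```

Call:
servo_tool(targets=[{"offset": [-0.015,-0.002,0],"dr": [0,0,0]},{"offset": [-0.045,-0.007,-0.01],"dr": [0,0,0]},{"offset": [-0.08,-0.013,-0.015],"dr": [0,0,1]},{"offset": [-0.115,-0.019,-0.015],"dr": [0,0,1]},{"offset": [-0.15,-0.025,-0.015],"dr": [0,0,2]},{"offset": [-0.185,-0.031,-0.015],"dr": [0,0,2]},{"offset": [-0.22,-0.037,-0.015],"dr": [0,0,3]},{"offset": [-0.255,-0.043,-0.015],"dr": [0,0,3]},{"offset": [-0.29,-0.048,-0.015],"dr": [0,0,4]},{"offset": [-0.325,-0.054,-0.015],"dr": [0,0,4]},{"offset": [-0.36,-0.06,-0.015],"dr": [0,0,5]},{"offset": [-0.395,-0.066,-0.015],"dr": [0,0,5]},{"offset": [-0.425,-0.071,-0.015],"dr": [0,0,6]},{"offset": [-0.447,-0.074,-0.015],"dr": [0,0,6]},{"offset": [-0.461,-0.076,-0.015],"dr": [0,0,6]},{"offset": [-0.461,-0.076,-0.015],"dr": [0,0,6]},{"offset": [-0.461,-0.076,-0.015],"dr": [0,0,6]},{"offset": [-0.461,-0.076,-0.015],"dr": [0,0,6]}])

```text
time_s: 6.28
position: [0.4926, -0.0999, 0.198]
tcp_rot: [[0.0, 1.0, -0.002], [1.0, -0.0, 0.001], [0.001, -0.002, -1.0]]
force: [0.5, -0.1, 0.1]
opening: 0.726
grasp_force: 30.0
```

Run:
```python
from rig import bot, viewer
from h import *
np.set_printoptions(precision=4,suppress=True)
s=bot.read_state();print(s["time_s"],s["position"],s["tcp_rot"],s["force"],s["opening"])
d={}
for n in("scene","side","wrist"):
    d[n]=viewer.capture(n)
cv2.imwrite("pics/wrist3.png",d["wrist"]["color"][:,:,::-1])
d["s"]=s;pickle.dump(d,open("d3.pkl","wb"))
```

```text
6.2833 [ 0.4926 -0.0999  0.198 ] [[ 0.0004  1.     -0.0018]
 [ 1.     -0.0004  0.0011]
 [ 0.0011 -0.0018 -1.    ]] [ 0.4931 -0.0539  0.1219] 0.7263293615975419
```

View pics/wrist3.png

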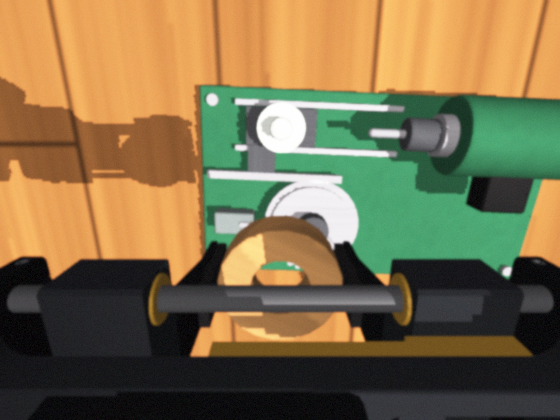

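The wrist view shows the seat at about (281,127), the bit tip at (370,132), the hub at (312,225) and the plate's top edge starting at (204,86). The ring is level in the fingers.

Run:
```python
from h import *
np.set_printoptions(precision=4,suppress=True)
d=pickle.load(open("d3.pkl","rb"));W=d["wrist"];im=W["color"];hsv=cv2.cvtColor(im,cv2.COLOR_RGB2HSV)
m=cv2.inRange(hsv,(0,0,170),(180,45,255));k=np.zeros_like(m);k[98:160,250:312]=m[98:160,250:312]
k=cv2.morphologyEx(k,cv2.MORPH_OPEN,np.ones((7,7)))
c=max(cv2.findContours(k,0,1)[0],key=cv2.contourArea);h=cv2.convexHull(c);print(cv2.boundingRect(h))
w=np.array([onz(W,p[0]+.0,.05)[:2] for p in h],np.float32);n,r=cv2.minEnclosingCircle(w);print("nest",n,r)
g=cv2.GaussianBlur(cv2.cvtColor(im,cv2.COLOR_RGB2GRAY),(0,0),1)[105:150,258:304]
print(cv2.HoughCircles(g,cv2.HOUGH_GRADIENT,1.,5,param1=80,param2=8,minRadius=9,maxRadius=15))
t=onz(W,(370,132),.062);print("tip",t,"dist",np.linalg.norm(t[:2]-n),"yaw",np.arctan2(t[1]-n[1],t[0]-n[0]))
a,b=onz(W,(204,86),.015),onz(W,(204,268),.015);print(a,b)
gm=cv2.inRange(hsv,(60,80,25),(95,255,255))
top=[(u,np.argmax(gm[:,u]>0)) for u in range(212,430,6)];P=np.array([onz(W,p,.015)[:2] for p in top]);print("top edge yaw",np.polyfit(P[:,0],P[:,1],1))
lf=[(np.argmax(gm[v]>0),v) for v in range(100,255,6)];Q=np.array([onz(W,p,.015)[:2] for p in lf]);print("left edge",np.polyfit(Q[:,1],Q[:,0],1))
print("tip held ring: ", onz(W,(281,275),.22))
print("hub cap",onz(W,(312,225),.06))
v=cv2.resize(im[80:270,190:440][:,:,::-1],None,fx=3,fy=3);cv2.imwrite("pics/w3c.png",v)
```

```text
(257, 100, 51, 53)
nest (0.5000786781311035, -0.028016557916998863) 0.03044106997549534
[[[13.5 21.5 10.6]
  [25.5 23.5 13. ]]]
tip [ 0.581  -0.0341  0.062 ] dist 0.08119934702274509 yaw -0.07559792735372417
[0.4131 0.0106 0.015 ] [ 0.3972 -0.2068  0.015 ]
top edge yaw [-0.0421  0.0282]
left edge [0.0386 0.4087]
tip held ring:  [ 0.4949 -0.0982  0.22  ]
hub cap [ 0.5286 -0.1306  0.06  ]
```

View pics/w3c.png

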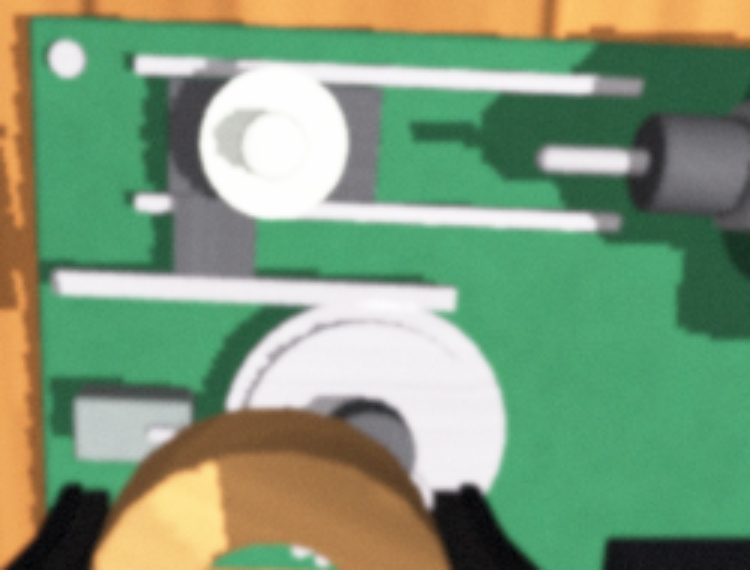

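The crop gives the seat disc centre at (281.0,127.4) and pin top at (281.0,128.4); jig yaw is about -0.04.

```bash
cat >> h.py <<'E'
def jig(nest,yaw):
    R=np.array([[np.cos(yaw),-np.sin(yaw)],[np.sin(yaw),np.cos(yaw)]]);return np.array(nest[:2])-R@[-.02,.08],R
E
python3 - <<'E'
from h import *
np.set_printoptions(precision=4,suppress=True)
d=pickle.load(open("d3.pkl","rb"));W=d["wrist"]
n=onz(W,(281,127.4),.05);p=onz(W,(281,128.4),.066);t=onz(W,(369.,132.5),.062)
print(n,p,t,np.linalg.norm((t-n)[:2]),np.arctan2(*(t-n)[1::-1]))
o,R=jig(n,-.04);print("jig",o,"plate corner",o+R@[-.11,.12])
print("side nest seat: ",proj(d["scene"],n),proj(pickle.load(open("d0.pkl","rb"))["side"],n))
print("held ring x:", [onz(W,u,.205)[0] for u in ((220,285),(342,285))])
E
```

```text
[ 0.4953 -0.0305  0.05  ] [ 0.4953 -0.0308  0.066 ] [ 0.5801 -0.0346  0.062 ] 0.08490728411605727 -0.048112315718503454
jig [ 0.5121 -0.1113] plate corner [0.407 0.013]
side nest seat:  [279.4519 203.7743] [300.5956 210.2809]
held ring x: [np.float64(0.45914881195011015), np.float64(0.53085075035336)]
```

Call:
servo_tool(targets=[{"offset": [0.02,0.001,0],"dr": [0,0,1]},{"offset": [0.045,0.002,0],"dr": [0,0,2]},{"offset": [0.063,0.002,0.01],"dr": [0,0,2]},{"offset": [0.0715,0.002,0.03],"dr": [0,0,2]},{"offset": [0.0715,0.002,0.06],"dr": [0,0,2]},{"offset": [0.0715,0.002,0.085],"dr": [0,0,2]},{"offset": [0.0715,0.002,0.105],"dr": [0,0,2]},{"offset": [0.0715,0.002,0.117],"dr": [0,0,2]},{"offset": [0.0715,0.002,0.124],"dr": [0,0,2]},{"offset": [0.0715,0.002,0.124],"dr": [0,0,2]},{"offset": [0.0715,0.002,0.124],"dr": [0,0,2]},{"offset": [0.0715,0.002,0.124],"dr": [0,0,2]}])

```text
time_s: 7.43
position: [0.4963, -0.0288, 0.0754]
tcp_rot: [[0.034, 0.999, 0.002], [0.999, -0.034, -0.001], [-0.0, 0.002, -1.0]]
force: [0.7, -0.6, -1.1]
opening: 0.725
grasp_force: 30.0
```

Run:
```python
from rig import bot, viewer
from h import *
np.set_printoptions(precision=4,suppress=True)
s=bot.read_state();print(s["time_s"],s["position"],s["tcp_rot"],s["force"],s["opening"])
d={n:viewer.capture(n) for n in("scene","side","wrist")};d["s"]=s;pickle.dump(d,open("d4.pkl","wb"))
a=cv2.resize(d["scene"]["color"][160:240,230:330],(500,400),interpolation=2);b=cv2.resize(d["side"]["color"][175:235,270:330],(300,300),interpolation=2)
v=np.zeros((400,800,3),np.uint8);v[:,:500]=a;v[:300,500:]=b;cv2.imwrite("pics/p4.png",v[:,:,::-1])
```

```text
7.4333 [ 0.4963 -0.0288  0.0754] [[ 0.0343  0.9994  0.0018]
 [ 0.9994 -0.0343 -0.0005]
 [-0.0005  0.0018 -1.    ]] [ 0.713  -0.577  -1.1396] 0.7250436374498684
```

View pics/p4.png

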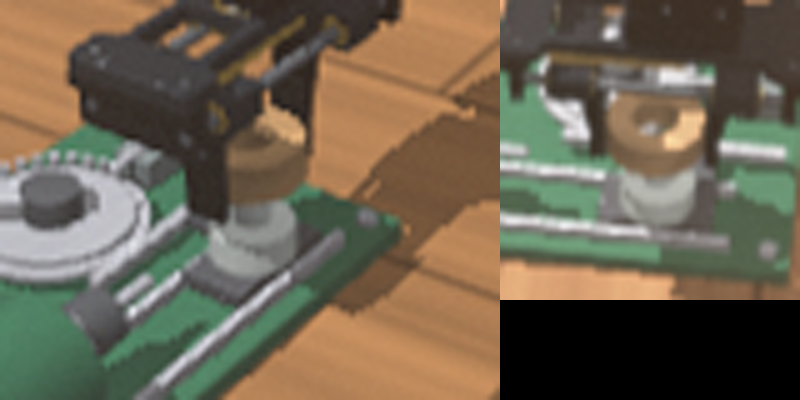

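Run:
```python
from h import *
np.set_printoptions(precision=2,suppress=True)
d=pickle.load(open("d4.pkl","rb"));S,D=d["scene"],d["side"]
f=lambda p:(p-[230,160])*5
g=lambda p:(p-[270,175])*5+[500,0]
for xy in((.4963,-.0288),(.4943,-.0290),(.4943,-.0320)):
    print(xy,"scene seat",f(proj(S,[*xy,.05])),"ring top right edge",max(f(proj(S,[xy[0]+.032*np.cos(a),xy[1]+.032*np.sin(a),.107]))[0] for a in np.linspace(0,6.28,60)),
     "seat L/R",sorted(f(proj(S,[xy[0]+.024*np.cos(a),xy[1]+.024*np.sin(a),.05]))[0] for a in np.linspace(0,6.28,60))[::59],
     "side seat",g(proj(D,[*xy,.05])),"ring",g(proj(D,[*xy,.095])))
```

```text
(0.4963, -0.0288) scene seat [248.88 220.74] ring top right edge 307.37630156719405 seat L/R [np.float64(204.33206441942986), np.float64(293.41936747564546)] side seat [651.27 178.23] ring [652.63 128.8 ]
(0.4943, -0.029) scene seat [250.67 218.83] ring top right edge 309.15102147761104 seat L/R [np.float64(206.19052344811848), np.float64(295.15564914760375)] side seat [654.38 178.2 ] ring [655.8  128.78]
(0.4943, -0.032) scene seat [246.1  217.13] ring top right edge 304.33354165023275 seat L/R [np.float64(201.67487215566382), np.float64(290.5141355893565)] side seat [654.7  174.89] ring [656.14 125.46]
```

Side view: ring at 656 against seat at 659. The scene view agrees that the nest is about 2 mm towards -x. I'll correct by that and lower.

Call:
servo_tool(targets=[{"offset": [0,-0.002,0],"dr": [0,0,0]},{"offset": [0,-0.002,0.003],"dr": [0,0,0]},{"offset": [0,-0.002,0.006],"dr": [0,0,0]},{"offset": [0,-0.002,0.009],"dr": [0,0,0]},{"offset": [0,-0.002,0.012],"dr": [0,0,0]},{"offset": [0,-0.002,0.015],"dr": [0,0,0]},{"offset": [0,-0.002,0.018],"dr": [0,0,0]},{"offset": [0,-0.002,0.018],"dr": [0,0,0]},{"offset": [0,-0.002,0.018],"dr": [0,0,0]}])

```text
time_s: 8.33
position: [0.4934, -0.0288, 0.0562]
tcp_rot: [[0.035, 0.999, -0.001], [0.999, -0.035, 0.0], [0.0, -0.001, -1.0]]
force: [0.1, -0.1, -0.8]
opening: 0.728
grasp_force: 30.0
```

The ring underside is below the pin top with no force, so the pin is in the bore. Going on down.

Call:
servo_tool(targets=[{"offset": [0,0,0.003],"dr": [0,0,0]},{"offset": [0,0,0.006],"dr": [0,0,0]},{"offset": [0,0,0.009],"dr": [0,0,0]},{"offset": [0,0,0.011],"dr": [0,0,0]},{"offset": [0,0,0.012],"dr": [0,0,0]},{"offset": [0,0,0.012],"dr": [0,0,0]},{"offset": [0,0,0.012],"dr": [0,0,0]}])

```text
time_s: 8.92
position: [0.4936, -0.0288, 0.0445]
tcp_rot: [[0.035, 0.999, -0.0], [0.999, -0.035, 0.0], [0.0, -0.0, -1.0]]
force: [-0.1, 0.5, -0.4]
opening: 0.725
grasp_force: 30.0
```

Call:
servo_tool(targets=[{"offset": [0,0,0.001],"dr": [0,0,0]},{"offset": [0,0,0.001],"dr": [0,0,0]},{"offset": [0,0,0.001],"dr": [0,0,0]}])

```text
time_s: 9.17
position: [0.4938, -0.0289, 0.0439]
tcp_rot: [[0.035, 0.999, 0.001], [0.999, -0.035, -0.0], [-0.0, 0.001, -1.0]]
force: [-0.4, 0.4, 2.5]
opening: 0.725
grasp_force: 30.0
```

Call:
servo_tool(targets=[{"offset": [0,0,0],"dr": [0,0,0]},{"offset": [0,0,0],"dr": [0,0,0]},{"offset": [0,0,0],"dr": [0,0,0]},{"offset": [0,0,0],"dr": [0,0,0]},{"offset": [0,0,0],"dr": [0,0,0]},{"offset": [0,0,0],"dr": [0,0,0]},{"offset": [0,0,0],"dr": [0,0,0]},{"offset": [0,0,0],"dr": [0,0,0]},{"offset": [0,0,0],"dr": [0,0,0]}], gripper=-1)

```text
time_s: 9.92
position: [0.4936, -0.0288, 0.0435]
tcp_rot: [[0.035, 0.999, -0.0], [0.999, -0.035, 0.0], [0.0, -0.0, -1.0]]
force: [0.5, 0.7, 0.8]
opening: 0.998
grasp_force: 0.0
```

Call:
servo_tool(targets=[{"offset": [0,0,-0.01],"dr": [0,0,0]},{"offset": [0,0,-0.03],"dr": [0,0,0]},{"offset": [0,0,-0.06],"dr": [0,0,0]},{"offset": [0,0,-0.09],"dr": [0,0,0]},{"offset": [-0.01,0.004,-0.125],"dr": [0,0,0]},{"offset": [-0.035,0.012,-0.15],"dr": [0,0,0]},{"offset": [-0.065,0.025,-0.165],"dr": [0,0,0]},{"offset": [-0.1,0.038,-0.165],"dr": [0,0,0]},{"offset": [-0.135,0.052,-0.165],"dr": [0,0,0]},{"offset": [-0.17,0.065,-0.165],"dr": [0,0,0]},{"offset": [-0.205,0.079,-0.165],"dr": [0,0,0]},{"offset": [-0.235,0.09,-0.165],"dr": [0,0,0]},{"offset": [-0.247,0.095,-0.165],"dr": [0,0,0]},{"offset": [-0.247,0.095,-0.165],"dr": [0,0,0]},{"offset": [-0.247,0.095,-0.165],"dr": [0,0,0]}])

```text
time_s: 11.17
position: [0.5793, -0.2789, 0.2086]
tcp_rot: [[0.036, 0.999, -0.001], [0.999, -0.036, 0.001], [0.001, -0.001, -1.0]]
force: [-0.2, 1.0, -0.3]
opening: 0.997
grasp_force: 0.0
```

Run:
```python
from rig import bot, viewer
from h import *
np.set_printoptions(precision=4,suppress=True)
s=bot.read_state();print(s["time_s"],s["position"],s["tcp_rot"],s["force"])
d={n:viewer.capture(n) for n in("scene","side","wrist")};d["s"]=s;pickle.dump(d,open("d5.pkl","wb"))
v=np.zeros((600,800,3),np.uint8)
v[:420,:560]=d["wrist"]["color"]
v[:300,560:]=cv2.resize(d["scene"]["color"][165:240,180:240],(240,300))
v[300:540,560:]=cv2.resize(d["scene"]["color"][180:240,250:310],(240,240))
v[420:,:300]=cv2.resize(d["side"]["color"][180:240,250:350],(300,180))
cv2.imwrite("pics/p5.png",v[:,:,::-1])
```

```text
11.1667 [ 0.5793 -0.2789  0.2086] [[ 0.0362  0.9993 -0.0008]
 [ 0.9993 -0.0362  0.0012]
 [ 0.0011 -0.0009 -1.    ]] [-0.1746  1.005  -0.3054]
```

View pics/p5.png

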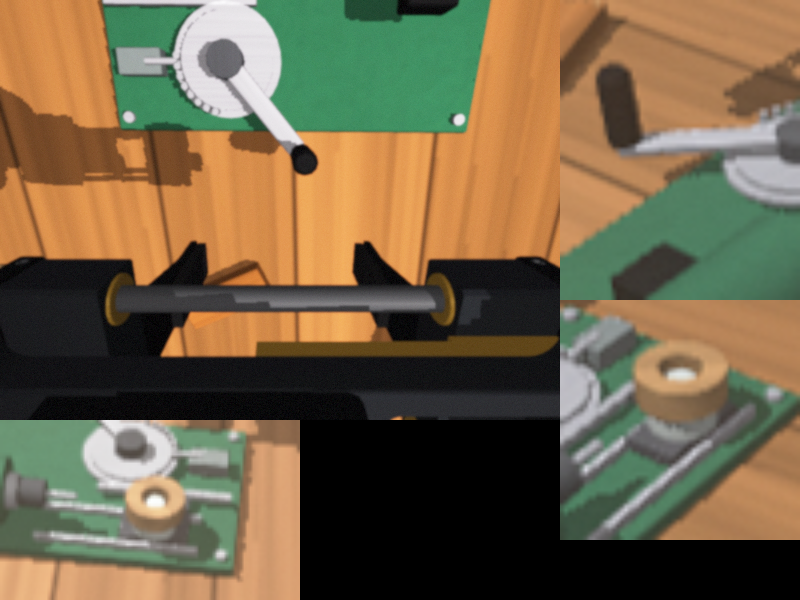

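The ring is seated flat over the pin. The wrist view shows the grip top at about (306,160) and the hub at (226,58).

Run:
```python
from h import *
np.set_printoptions(precision=4,suppress=True)
d=pickle.load(open("d5.pkl","rb"));W=d["wrist"];im=W["color"]
g=cv2.cvtColor(im,cv2.COLOR_RGB2GRAY);k=np.zeros_like(g);k[135:185,280:330]=(g[135:185,280:330]<60)*255
c=max(cv2.findContours(k,0,1)[0],key=cv2.contourArea);print(cv2.boundingRect(c),cv2.minEnclosingCircle(c))
for uv in((306,160),(305.5,161)):print("grip",onz(W,uv,.107))
S=d["scene"];print("scene grip top",onz(S,(180+53/4,165+70/4),.107),"bottom",onz(S,(180+65/4,165+148/4),.05))
for z in(.05,.06,.07):print("hub",z,onz(W,(226,58),z))
n=(.4936,-.0288)
gp=onz(W,(306,160),.107)[:2]
for yaw in(-.02,-.04,-.06):
    a=yaw-np.radians(50);ax=gp-.12*np.array([np.cos(a),np.sin(a)]);print(yaw,"axis",ax)
```

```text
(291, 145, 26, 29) ((302.5, 159.5), 15.116316795349121)
grip [ 0.6046 -0.2347  0.107 ]
grip [ 0.6041 -0.2356  0.107 ]
scene grip top [ 0.6034 -0.2338  0.107 ] bottom [ 0.6104 -0.2279  0.05  ]
hub 0.05 [ 0.5326 -0.1421  0.05  ]
hub 0.06 [ 0.5342 -0.1437  0.06  ]
hub 0.07 [ 0.5357 -0.1454  0.07  ]
-0.02 axis [ 0.5293 -0.1413]
-0.04 axis [ 0.5312 -0.1398]
-0.06 axis [ 0.5331 -0.1383]
```

Call:
servo_tool(targets=[{"offset": [0.02,0.01,0],"dr": [0,0,0]},{"offset": [0.045,0.022,0],"dr": [0,0,0]},{"offset": [0.045,0.022,0.02],"dr": [0,0,0]},{"offset": [0.045,0.022,0.05],"dr": [0,0,0]},{"offset": [0.045,0.022,0.08],"dr": [0,0,0]},{"offset": [0.045,0.022,0.105],"dr": [0,0,0]},{"offset": [0.045,0.022,0.125],"dr": [0,0,0]},{"offset": [0.045,0.022,0.137],"dr": [0,0,0]},{"offset": [0.045,0.022,0.142],"dr": [0,0,0]},{"offset": [0.045,0.022,0.142],"dr": [0,0,0]},{"offset": [0.045,0.022,0.142],"dr": [0,0,0]}])

```text
time_s: 12.23
position: [0.6041, -0.2347, 0.0676]
tcp_rot: [[0.034, 0.999, 0.001], [0.999, -0.034, -0.001], [-0.001, 0.001, -1.0]]
force: [-0.2, -0.0, 0.2]
opening: 0.996
grasp_force: 0.0
```

Run:
```python
from rig import bot, viewer
from h import *
np.set_printoptions(precision=4,suppress=True)
s=bot.read_state();print(s["position"],s["force"]);W=viewer.capture("wrist");im=W["color"]
p=proj(W,[.6035,-.2345,.107]);print(p)
g=cv2.cvtColor(im,cv2.COLOR_RGB2GRAY);u,v=p.astype(int)
c=g[v-35:v+36:3,u-50:u+51:4];[print(' '.join(f"{x:3d}" for x in r)) for r in c]
```

```text
[ 0.6041 -0.2347  0.0676] [-0.1952 -0.0487  0.1708]
[276.0538 296.3031]
167 168 162 161 163 175 177 178  84   7  12  12   7  10  10   7  15  12 162 184 184 183 181 179 181 179
165 165 159 162 163 172 178 177  59  14  13  13   8  16  10  10   9   6 151 185 182 182 181 180 180 177
165 166 160 160 163 175 174 177  45  11  12  11  15   7  13  12  10  11 136 183 183 184 184 181 180 179
165 162 160 160 161 170 178 175  25   4  14  12  11  11  11  13   6  11 108 185 180 184 180 181 181 179
164 166 160 158 159 171 175 173  14  10  14  12   9  14  11  16  15   8  89 184 182 184 184 183 176 179
163 168 161 157 159 170 177 168  17   9  11  13  18  20  17  19  15   9  73 186 183 183 182 179 181 182
161 164 161 159 160 171 177 151  17  14  16  15  18  18  18  20  17   5  46 180 181 183 180 181 180 180
166 164 161 160 157 169 176 135  18  15  18  16  20  19  22  19  17  18  32 183 179 183 180 180 175 181
 91  91  88  92  90  98  96  70  30  34  32  35  35  33  33  33  36  34  37 100 104 101 103 104 104  97
 54  51  53  51  52  54  51  52  52  52  52  54  53  57  53  53  55  53  53  53  51  53  52 
[... 767 characters left out ...]
 134 136 129  58  47  44  46  40  41 126 149 145 144 141 140 136 138 141 140
163 165 163 161 157 160 174 177 174 176 150  78  31  28  80 132 188 191 190 183 183 181 182 180 179 180
165 166 164 160 158 159 173 176 174 176 174 156 100 140 186 189 189 190 190 182 182 182 180 181 180 179
163 164 164 159 158 161 171 177 174 177 173 158 109 147 189 189 191 189 190 186 181 180 183 179 180 180
162 161 165 161 157 159 169 174 173 177 174 157 106 148 186 189 190 188 190 185 179 182 182 182 181 181
162 162 161 159 159 161 170 176 177 176 176 164 108 147 185 190 189 191 188 183 182 179 183 182 182 182
162 165 160 161 159 159 171 174 178 176 172 164 106 145 185 189 191 190 188 183 182 181 180 182 183 182
```

The grip is between the fingers, centred. Closing.

Call:
servo_tool(targets=[{"offset": [0,0,0],"dr": [0,0,0]},{"offset": [0,0,0],"dr": [0,0,0]},{"offset": [0,0,0],"dr": [0,0,0]},{"offset": [0,0,0],"dr": [0,0,0]},{"offset": [0,0,0],"dr": [0,0,0]},{"offset": [0,0,0],"dr": [0,0,0]},{"offset": [0,0,0],"dr": [0,0,0]},{"offset": [0,0,0],"dr": [0,0,0]},{"offset": [0,0,0],"dr": [0,0,0]},{"offset": [0,0,0],"dr": [0,0,0]},{"offset": [0,0,0],"dr": [0,0,0]},{"offset": [0,0,0],"dr": [0,0,0]},{"offset": [0,0,0],"dr": [0,0,0]},{"offset": [0,0,0],"dr": [0,0,0]}], gripper=1)

```text
time_s: 13.45
position: [0.6028, -0.2347, 0.0664]
tcp_rot: [[0.035, 0.999, -0.001], [0.999, -0.035, 0.0], [0.0, -0.001, -1.0]]
force: [-3.3, -1.0, -0.0]
opening: 0.264
grasp_force: 30.0
```

```bash
cat >> h.py <<'E'
G=np.array([.6028,-.2347]);A0=np.radians(-52.3);AX=G-.12*np.array([np.cos(A0),np.sin(A0)])
def lever(p,f=None,ax=AX):
    v=np.array(p[:2])-ax;a=np.arctan2(v[1],v[0]);t=np.array([np.sin(a),-np.cos(a)])
    return "theta %.3f r %.4f"%(A0-a,np.hypot(*v)),None if f is None else ("tang %.1f rad %.1f"%(f[:2]@t,f[:2]@v/np.hypot(*v)))
E
python3 - <<'E'
from h import *
np.set_printoptions(precision=4,suppress=True)
for th in np.arange(0,.96,.05):
    a=A0-th;p=AX+.12*np.array([np.cos(a),np.sin(a)]);w=p-G;print("%.2f"%th,p,"tool",np.array([.035*w[0]+.999*w[1],.999*w[0]-.035*w[1]]))
E
```

```text
0.00 [ 0.6028 -0.2347] tool [0. 0.]
0.05 [ 0.598  -0.2382] tool [-0.0037 -0.0047]
0.10 [ 0.593  -0.2416] tool [-0.0072 -0.0096]
0.15 [ 0.5878 -0.2446] tool [-0.0104 -0.0147]
0.20 [ 0.5825 -0.2474] tool [-0.0134 -0.0199]
0.25 [ 0.577  -0.2499] tool [-0.0161 -0.0252]
0.30 [ 0.5715 -0.2521] tool [-0.0185 -0.0307]
0.35 [ 0.5658 -0.2541] tool [-0.0207 -0.0363]
0.40 [ 0.56   -0.2558] tool [-0.0226 -0.042 ]
0.45 [ 0.5542 -0.2572] tool [-0.0241 -0.0478]
0.50 [ 0.5483 -0.2583] tool [-0.0254 -0.0536]
0.55 [ 0.5424 -0.2591] tool [-0.0264 -0.0595]
0.60 [ 0.5364 -0.2596] tool [-0.0272 -0.0655]
0.65 [ 0.5304 -0.2597] tool [-0.0276 -0.0715]
0.70 [ 0.5244 -0.2596] tool [-0.0277 -0.0775]
0.75 [ 0.5184 -0.2592] tool [-0.0275 -0.0835]
0.80 [ 0.5124 -0.2585] tool [-0.027  -0.0894]
0.85 [ 0.5065 -0.2575] tool [-0.0262 -0.0954]
0.90 [ 0.5007 -0.2563] tool [-0.0251 -0.1013]
0.95 [ 0.4949 -0.2547] tool [-0.0237 -0.1071]
```

Drawing in steps of 0.05 rad (about 6 mm), reading the force after each.

Call:
servo_tool(targets=[{"offset": [-0.0018,-0.0023,0],"dr": [0,0,0]},{"offset": [-0.0037,-0.0047,0],"dr": [0,0,0]},{"offset": [-0.0037,-0.0047,0],"dr": [0,0,0]}])

```text
time_s: 13.7
position: [0.6013, -0.236, 0.0665]
tcp_rot: [[0.037, 0.999, 0.006], [0.999, -0.037, 0.004], [0.004, 0.006, -1.0]]
force: [7.4, 7.3, -1.8]
opening: 0.265
grasp_force: 30.0
```

Call:
servo_tool(targets=[{"offset": [-0.0018,-0.0025,0],"dr": [0,0,0]},{"offset": [-0.0035,-0.0049,0],"dr": [0,0,0]},{"offset": [-0.0035,-0.0049,0],"dr": [0,0,0]}])

```text
time_s: 13.95
position: [0.5995, -0.2375, 0.0667]
tcp_rot: [[0.039, 0.999, 0.013], [0.999, -0.039, 0.006], [0.006, 0.012, -1.0]]
force: [14.4, 13.0, -4.2]
opening: 0.265
grasp_force: 30.0
```

Call:
servo_tool(targets=[{"offset": [-0.0016,-0.0025,0],"dr": [0,0,0]},{"offset": [-0.0032,-0.0051,0],"dr": [0,0,0]},{"offset": [-0.0032,-0.0051,0],"dr": [0,0,0]}])

```text
time_s: 14.2
position: [0.5962, -0.2394, 0.0666]
tcp_rot: [[0.038, 0.999, 0.016], [0.999, -0.038, 0.006], [0.007, 0.015, -1.0]]
force: [4.5, 2.0, -0.9]
opening: 0.266
grasp_force: 30.0
```

Call:
servo_tool(targets=[{"offset": [-0.0015,-0.0026,0],"dr": [0,0,0]},{"offset": [-0.003,-0.0052,0],"dr": [0,0,0]},{"offset": [-0.003,-0.0052,0],"dr": [0,0,0]}])

```text
time_s: 14.45
position: [0.5831, -0.2471, 0.0665]
tcp_rot: [[0.035, 0.999, 0.0], [0.999, -0.035, 0.0], [0.0, 0.0, -1.0]]
force: [0.4, 1.5, 0.3]
opening: 0.263
grasp_force: 30.0
```

Click 1: the force rose to about 19 N, then dropped to about 1.5 N at θ≈0.19. On to click 2.

Call:
servo_tool(targets=[{"offset": [-0.0014,-0.0027,0],"dr": [0,0,0]},{"offset": [-0.0027,-0.0053,0],"dr": [0,0,0]},{"offset": [-0.0027,-0.0053,0],"dr": [0,0,0]}])

```text
time_s: 14.7
position: [0.5802, -0.2487, 0.0666]
tcp_rot: [[0.038, 0.999, 0.007], [0.999, -0.038, 0.003], [0.003, 0.006, -1.0]]
force: [7.6, 6.8, -3.3]
opening: 0.263
grasp_force: 30.0
```

Call:
servo_tool(targets=[{"offset": [-0.0012,-0.0028,0],"dr": [0,0,0]},{"offset": [-0.0024,-0.0055,0],"dr": [0,0,0]},{"offset": [-0.0024,-0.0055,0],"dr": [0,0,0]}])

```text
time_s: 14.95
position: [0.5781, -0.2498, 0.0667]
tcp_rot: [[0.04, 0.999, 0.013], [0.999, -0.04, 0.003], [0.004, 0.013, -1.0]]
force: [16.4, 11.7, -7.5]
opening: 0.27
grasp_force: 30.0
```

Call:
servo_tool(targets=[{"offset": [-0.0011,-0.0028,0],"dr": [0,0,0]},{"offset": [-0.0022,-0.0056,0],"dr": [0,0,0]},{"offset": [-0.0022,-0.0056,0],"dr": [0,0,0]}])

```text
time_s: 15.2
position: [0.5659, -0.2541, 0.0665]
tcp_rot: [[0.035, 0.999, -0.001], [0.999, -0.035, 0.001], [0.001, -0.001, -1.0]]
force: [0.1, 2.0, 0.4]
opening: 0.267
grasp_force: 30.0
```

Call:
servo_tool(targets=[{"offset": [-0.001,-0.0028,0],"dr": [0,0,0]},{"offset": [-0.0019,-0.0057,0],"dr": [0,0,0]},{"offset": [-0.0019,-0.0057,0],"dr": [0,0,0]},{"offset": [-0.0019,-0.0057,0],"dr": [0,0,0]}])

```text
time_s: 15.53
position: [0.5602, -0.2558, 0.0665]
tcp_rot: [[0.036, 0.999, -0.0], [0.999, -0.036, 0.001], [0.001, -0.0, -1.0]]
force: [1.9, 2.9, -0.5]
opening: 0.269
grasp_force: 30.0
```

Run:
```python
from rig import bot
from h import *
s=bot.read_state();print(s["position"],lever(s["position"],s["force"]))
```

```text
[ 0.56019639 -0.25580502  0.06648735] ('theta 0.399 r 0.1201', 'tang -2.6 rad -2.3')
```

Click 2: the force fell from about 20 N to about 2.5 N at θ≈0.40. Next, click 3.

Call:
servo_tool(targets=[{"offset": [-0.0008,-0.0029,0],"dr": [0,0,0]},{"offset": [-0.0015,-0.0058,0],"dr": [0,0,0]},{"offset": [-0.0015,-0.0058,0],"dr": [0,0,0]}])

```text
time_s: 15.78
position: [0.5577, -0.2566, 0.0666]
tcp_rot: [[0.038, 0.999, 0.007], [0.999, -0.038, 0.001], [0.001, 0.007, -1.0]]
force: [10.1, 8.0, -5.1]
opening: 0.267
grasp_force: 30.0
```

Call:
servo_tool(targets=[{"offset": [-0.0007,-0.0029,0],"dr": [0,0,0]},{"offset": [-0.0013,-0.0058,0],"dr": [0,0,0]},{"offset": [-0.0013,-0.0058,0],"dr": [0,0,0]}])

```text
time_s: 16.03
position: [0.5555, -0.2573, 0.0667]
tcp_rot: [[0.039, 0.999, 0.014], [0.999, -0.039, 0.0], [0.001, 0.014, -1.0]]
force: [18.2, 10.1, -8.8]
opening: 0.266
grasp_force: 30.0
```

Call:
servo_tool(targets=[{"offset": [-0.0005,-0.003,0],"dr": [0,0,0]},{"offset": [-0.001,-0.0059,0],"dr": [0,0,0]},{"offset": [-0.001,-0.0059,0],"dr": [0,0,0]}])

```text
time_s: 16.28
position: [0.5432, -0.259, 0.0665]
tcp_rot: [[0.034, 0.999, -0.0], [0.999, -0.034, -0.0], [-0.0, -0.0, -1.0]]
force: [1.2, 3.2, -0.9]
opening: 0.263
grasp_force: 30.0
```

Call:
servo_tool(targets=[{"offset": [-0.0004,-0.003,0],"dr": [0,0,0]},{"offset": [-0.0008,-0.006,0],"dr": [0,0,0]},{"offset": [-0.0008,-0.006,0],"dr": [0,0,0]},{"offset": [-0.0008,-0.006,0],"dr": [0,0,0]}])

```text
time_s: 16.62
position: [0.5367, -0.2596, 0.0665]
tcp_rot: [[0.036, 0.999, -0.0], [0.999, -0.036, 0.001], [0.001, -0.0, -1.0]]
force: [2.3, 3.6, -0.3]
opening: 0.265
grasp_force: 30.0
```

Run:
```python
from rig import bot, viewer
from h import *
s=bot.read_state();print(s["position"],lever(s["position"],s["force"]))
np.set_printoptions(precision=4,suppress=True)
d={n:viewer.capture(n) for n in("scene","side")};d["s"]=s;pickle.dump(d,open("d6.pkl","wb"))
# ring top: warm-wood blob centre in scene view, compared with seated picture d5 (expect +30 mm of jig x)
for k in("d5","d6"):
    D=pickle.load(open(k+".pkl","rb"))
    hsv=cv2.cvtColor(D["scene"]["color"],cv2.COLOR_RGB2HSV);m=cv2.inRange(hsv,(8,60,60),(25,255,255));b=np.zeros_like(m);b[185:230,255:300]=m[185:230,255:300]
    n,l,st,c=cv2.connectedComponentsWithStats(b);o=np.argsort(-st[1:,4])[:3]+1
    for i in o:print(k,st[i],c[i],onz(D["scene"],c[i],.064))
```

```text
[ 0.53672629 -0.25961349  0.06651735] ('theta 0.597 r 0.1201', 'tang -2.6 rad -3.5')
d5 [267 185  33  26 632] [282.8133 195.7975] [ 0.4756 -0.0326  0.064 ]
d5 [285 217  15  13 109] [294.2018 224.9174] [0.5666 0.0627 0.064 ]
d6 [261 195  25  21 410] [273.0073 205.2317] [ 0.5262 -0.0293  0.064 ]
d6 [267 185  33  15 286] [287.1434 189.6643] [ 0.4438 -0.0397  0.064 ]
d6 [285 217  15  13 108] [294.1759 224.9815] [0.5668 0.0628 0.064 ]
```

Click 3 at θ≈0.60; the ring has moved on about 30 mm, as expected. Now click 4.

Call:
servo_tool(targets=[{"offset": [-0.0002,-0.003,0],"dr": [0,0,0]},{"offset": [-0.0004,-0.006,0],"dr": [0,0,0]},{"offset": [-0.0004,-0.006,0],"dr": [0,0,0]}])

```text
time_s: 16.97
position: [0.5342, -0.2599, 0.0666]
tcp_rot: [[0.037, 0.999, 0.007], [0.999, -0.037, -0.001], [-0.0, 0.007, -1.0]]
force: [10.8, 6.7, -6.2]
opening: 0.263
grasp_force: 30.0
```

Call:
servo_tool(targets=[{"offset": [0,-0.003,0],"dr": [0,0,0]},{"offset": [-0.0001,-0.006,0],"dr": [0,0,0]},{"offset": [-0.0001,-0.006,0],"dr": [0,0,0]}])

```text
time_s: 17.22
position: [0.532, -0.2602, 0.0668]
tcp_rot: [[0.039, 0.999, 0.015], [0.999, -0.038, -0.003], [-0.002, 0.015, -1.0]]
force: [19.5, 8.9, -10.9]
opening: 0.269
grasp_force: 30.0
```

Call:
servo_tool(targets=[{"offset": [0.0001,-0.003,0],"dr": [0,0,0]},{"offset": [0.0002,-0.006,0],"dr": [0,0,0]},{"offset": [0.0002,-0.006,0],"dr": [0,0,0]},{"offset": [0.0002,-0.006,0],"dr": [0,0,0]}])

```text
time_s: 17.55
position: [0.5193, -0.2594, 0.0665]
tcp_rot: [[0.035, 0.999, 0.0], [0.999, -0.035, -0.0], [-0.0, 0.0, -1.0]]
force: [3.0, 4.2, -1.9]
opening: 0.263
grasp_force: 30.0
```

Run:
```python
from rig import bot
from h import *
s=bot.read_state();print(s["position"],lever(s["position"],s["force"]))
```

```text
[ 0.51934914 -0.25940972  0.06654849] ('theta 0.742 r 0.1201', 'tang -2.6 rad -4.4')
```

Click 4 has given way. I'll settle into the notch at 0.80 and hold.

Call:
servo_tool(targets=[{"offset": [0.0002,-0.003,0],"dr": [0,0,0]},{"offset": [0.0005,-0.0059,0],"dr": [0,0,0]},{"offset": [0.0005,-0.0059,0],"dr": [0,0,0]},{"offset": [0.0005,-0.0059,0],"dr": [0,0,0]},{"offset": [0.0005,-0.0059,0],"dr": [0,0,0]},{"offset": [0.0005,-0.0059,0],"dr": [0,0,0]},{"offset": [0.0005,-0.0059,0],"dr": [0,0,0]},{"offset": [0.0005,-0.0059,0],"dr": [0,0,0]},{"offset": [0.0005,-0.0059,0],"dr": [0,0,0]},{"offset": [0.0005,-0.0059,0],"dr": [0,0,0]},{"offset": [0.0005,-0.0059,0],"dr": [0,0,0]}])

```text
time_s: 18.47
position: [0.5131, -0.2587, 0.0665]
tcp_rot: [[0.036, 0.999, 0.0], [0.999, -0.036, 0.0], [0.0, 0.0, -1.0]]
force: [3.0, 4.4, -2.9]
opening: 0.266
grasp_force: 30.0
```

Run:
```python
from rig import bot, viewer
from h import *
np.set_printoptions(precision=4,suppress=True)
s=bot.read_state();print(s["position"],s["qvel"],s["grasp_force"],lever(s["position"],s["force"]))
D=viewer.capture("scene")
hsv=cv2.cvtColor(D["color"],cv2.COLOR_RGB2HSV);m=cv2.inRange(hsv,(8,60,60),(25,255,255));b=np.zeros_like(m);b[185:230,245:290]=m[185:230,245:290]
n,l,st,c=cv2.connectedComponentsWithStats(b)
for i in np.argsort(-st[1:,4])[:3]+1:print(st[i],c[i],onz(D,c[i],.064))
```

```text
[ 0.5131 -0.2587  0.0665] [-0.0105  0.0239 -0.0858 -0.039  -0.011   0.0466] 30.000214237570617 ('theta 0.794 r 0.1201', 'tang -2.4 rad -4.8')
[259 197  24  21 418] [270.6148 206.9928] [ 0.5361 -0.0299  0.064 ]
[267 185  23  11 154] [280.6104 188.3831] [ 0.448  -0.0588  0.064 ]
[285 225   5   5  15] [287.6667 227.6667] [0.5841 0.0552 0.064 ]
```

The ring has gone another 10 mm, 40 mm in all, and the lever is still at θ≈0.79.

```bash
python3 -c "
from rig import ticket
print(ticket.hand_in())"
```

```text
the job is handed in; nothing more can be done
None
```

I handed the job in with the ring seated on the carriage pin and fed about 40 mm, and the lever still gripped in the fourth click (about 0.79 rad, estimated from the arm's position); the hand-in returned no verdict.

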